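# Push the spacer train home and swing the keeper shut behind it

### The job

With the fingertips, push the row of four aluminium spacer blocks along the blue rail, together as one train, until the first is fully home against the yellow stop and no gaps are left. Then push the red keeper by its yellow post until it is fully shut across the rail behind the row. Only push: nothing may be lifted or tipped, and the spare block and everything else around the rail stays where it is.

Things in the scene. Friction and masses are not known exactly. Their poses are not given: they have to be found in the camera images.
- rail: Fixed blue channel rail. Own y runs along it to the yellow stop, x across (keeper pivot on the -x side), z up. Origin: on the table, mid-width, 150 mm before the stop face. Channel floor at z = 12 mm, 53 mm wide between walls 5.5 mm thick with tops at z = 22; it runs from y = -172 mm (open end) to y = +150 mm (stop face). Base 76 mm wide; pivot lug, 24 mm high, out to x = -64 mm, y = 3 to 37 mm.
- stop_face (a point): Point on the face of the yellow stop block (76 mm wide, 48 mm high above the table), on the channel's centre line, 20 mm above its floor.
- keeper_pivot (a point): Keeper pivot: rail x = -46, y = +20 mm, 37 mm above the table. The keeper is a red flat bar 12 mm wide, 26 to 36 mm above the table (passes over the walls), reaching 82 mm from the pivot, swinging level. Shut, it lies across the channel, its stop-side edge at rail y = +26 mm, 4 mm behind a row that is fully home (otherwise it hits the last block).
- keeper_post (a point): Middle of the yellow upright post on the keeper (12 mm diameter, from 36 to 66 mm above the table), 60 mm from the pivot; moves with the keeper. Push it sideways here.
- keeper (a joint): Keeper angle, rad, growing anticlockwise seen from above: 0 = beside the channel, pointing from the pivot away from the stop (-y); negative = swung out to the -x side; +1.571 = shut, at its end stop, square across the channel (pointing +x). Starts between -0.6 and 0. Light friction (about 1 N at the post); stays where it is left.
- spacer1: Aluminium spacer block number 1 of the row, counted from the stop end (nearest the stop): 50 mm across the channel (x), 30 mm along it (y), 40 mm high, about 0.15 kg, dark bore on top. Standing on the channel floor, row touching. Origin: centre of its underside; axes parallel to the rail's. Fully home its centre is at rail y = 135 mm.
- spacer2: Aluminium spacer block number 2 of the row, counted from the stop end: 50 mm across the channel (x), 30 mm along it (y), 40 mm high, about 0.15 kg, dark bore on top. Standing on the channel floor, row touching. Origin: centre of its underside; axes parallel to the rail's. Fully home its centre is at rail y = 105 mm.
- spacer3: Aluminium spacer block number 3 of the row, counted from the stop end: 50 mm across the channel (x), 30 mm along it (y), 40 mm high, about 0.15 kg, dark bore on top. Standing on the channel floor, row touching. Origin: centre of its underside; axes parallel to the rail's. Fully home its centre is at rail y = 75 mm.
- spacer4: Aluminium spacer block number 4 of the row, counted from the stop end (last, the one to push): 50 mm across the channel (x), 30 mm along it (y), 40 mm high, about 0.15 kg, dark bore on top. Standing on the channel floor, row touching. Origin: centre of its underside; axes parallel to the rail's. Fully home its centre is at rail y = 45 mm.
- spare: A fifth, identical spacer block standing on the table beyond the rail; not part of the row, leave it. Origin: centre of underside.
- tape: Black tape roll, 64 mm diameter, 19 mm high, lying on the table; bystander. Origin: centre of underside.
- bolt: Clamping bolt standing on its black head, 38 mm diameter, 62 mm high; bystander. Origin: centre of underside.
- battery: Black and yellow battery pack 75 x 100 x 62 mm; bystander on the robot's side of the rail, towards the stop. Origin: centre of underside.
- meter: Black handheld meter 170 x 58 x 30 mm lying on the table; bystander. Origin: centre of underside.
- valve: Brass valve with red hand wheel, 100 mm long, 76 mm high; bystander. Origin: centre of underside.
- wrench: Steel wrench lying on the table; bystander. Origin: on its underside.
Not all that is in view belongs to the job. What is shaped like the spacer2 but orange, pink or purple is not meant.

How it is judged (in metres and radians):
On the way, in this order (a step that is already met when the one before it is completed fails the run):
1. the row is home against the stop (every block within 3 mm) while the keeper is still open (y of spacer1 in the frame of rail above 0.132 m and y of spacer2 in the frame of rail above 0.102 m and y of spacer3 in the frame of rail above 0.072 m and y of spacer4 in the frame of rail above 0.042 m and value of joint keeper below 0.8 rad), for 0.2 s.
2. the keeper is shut across the rail behind the row (y of spacer1 in the frame of rail above 0.131 m and y of spacer2 in the frame of rail above 0.101 m and y of spacer3 in the frame of rail above 0.071 m and y of spacer4 in the frame of rail above 0.041 m and value of joint keeper above 1.48 rad), for 0.2 s.
At the end, for the whole second after the job is handed in: All four spacer blocks stand upright on the channel floor in a closed row against the yellow stop (each within 4 mm of its fully-home place), at rest, and the keeper is shut across the rail behind them (1.48 rad or more of 1.571) (all of step 2 and z of each of spacer1, spacer2, spacer3, spacer4 in the frame of rail below 0.016 m and angle between each of spacer1, spacer2, spacer3, spacer4's own z axis and vertical below 0.06 rad and x of spacer1 in the frame of rail between -0.004 and 0.004 m and x of spacer2 in the frame of rail between -0.004 and 0.004 m and x of spacer3 in the frame of rail between -0.004 and 0.004 m and x of spacer4 in the frame of rail between -0.004 and 0.004 m and linear speed of each of spacer1, spacer2, spacer3, spacer4 below 0.01 m/s); the robot touches nothing.
It fails at once if a spacer block is lifted off the channel floor (by 10 mm) (z of any of spacer1, spacer2, spacer3, spacer4 in the frame of rail above 0.022 m).
It fails at once if a spacer block is tipped (angle between any of spacer1, spacer2, spacer3, spacer4's own z axis and vertical above 0.25 rad).
It fails at once if the row is pulled apart (a gap over 12 mm between neighbours) (horizontal distance between spacer1 and spacer2 above 0.042 m or horizontal distance between spacer2 and spacer3 above 0.042 m or horizontal distance between spacer3 and spacer4 above 0.042 m).
It fails at once if a bystander is shifted by more than 15 mm (distance of any of spare, tape, bolt, battery, meter, valve, wrench from where it was at the start of the episode above 0.015 m).
It also fails if it takes over 51 s, if anything falls off the work surface, if the arm or the gripper's body presses on something with over 40 N, if the wrist force passes 120 N, or if a joint passes its speed limit or range.

### The arm

A 7-joint arm with a two-finger parallel gripper is mounted at the origin on the work surface. World frame = base frame: x ahead of the robot, y to its left, z up, the work surface at z = 0. Lengths are in mm, angles in rad, forces in N, time in s.
With the tool pointing down it reaches from about 400 to 850 mm from the base axis. Payload 4.5 kg.
Tool frame: the origin (TCP) lies midway between the tips of the shut fingers; the grasp point (between the pads) lies 19 mm behind it (grasp_offset is the distance from the TCP to the grasp point, in mm); z points along the fingers, y is the line along which they close (so a half turn about z gives the same grasp; the last joint's range is limited). The gripper opens to 85 mm and grips with 20 to 120 N. Pads are 22 mm wide; open, the fingers measure 114 mm over their backs; the gripper's body (76 mm by 85 mm) begins 54 mm behind the grasp point. The pads swing forward as they close: fully open they stand 13 mm farther back than shut.
Start: joints at [1.239, 0.689, -0.195, 1.565, 0.157, 0.902, -0.215], TCP at [223.592, -583.664, 202.217] pointing down, gripper open.
Joint ranges: [-3.01, 3.01], [-0.46, 2.08], [-1.47, 1.51], [0.13, 2.56], [-1, 4.14], [0.04, 2.09], [-2.66, 2.66]. Speed limits (rad/s): [2.57, 2.57, 3.14, 3.14, 3.14, 3.14, 3.14].

### API

Orientations are given as a rotation vector (axis times angle).
In Python, from workcell import get_obs, read_camera, get_calibration, close_job, grasp_offset gives the robot as it stands.
- The arm moves only by the tool send_rows, never from a script. Its argument "series" is a list that holds one entry, the list of rows, each a list of 4 numbers: the shift along the tool's x, y, z in cm, then the turn about the tool's z in rad. In form: [[[tx, ty, tz, twist], ...]]. A call has 1 to 12 rows; each row shifts and turns the commanded pose from where the row before left it, along the tool's axes as they then stand; what a row does not reach is not made up. A row lasts 1/8 s, in which the tool goes at most 62.5 mm and 10.7 degrees, less where a joint would pass 70% of its speed; a pose out of reach is approached as far as the arm can. A call with a gripper value outside its range is refused whole. "fingers" is the opening, from 0 (shut) to 1 (fully open), set as the call begins (left out, the last holds). The fingers move at their own pace and stop on an object; "squeeze" is the grip in N (left out, the last holds). Time passes only in rows, so rows that do not move let the fingers close. It gives the time, the measured TCP pose, the force, the opening and the grip force at its end, in the units of the state.
- get_obs(): the state, without advancing time (a new reading comes with each control period).
- read_camera(name): name is "side" or "top"; returns the picture (420x560x3 uint8, blue, green, red); there is no depth.
- get_calibration(name): a dict with "intrinsics" (3x3 intrinsics, pixels), "position" and "attitude" of the camera in the world. Camera axes: x right, y down, z forward; pixel columns grow to the right and rows downward; lengths in mm; the calibration is good to about 2 mm. A picture is of the moment at which its call begins. get_calibration takes no time and is no camera call.
- close_job(): hands the job in; it is judged then, once.
The state is a dict: "clock": time; "q": joint angles; "qvel": joint speeds; "tau": joint torques, N m; "position": TCP position; "tool_rot": TCP orientation; "ft_force": force on the tool from outside, world axes, zero at the start; "wrist_torque": the same for the moment, N m; "finger_gap": finger opening in mm; "grip_force": force on a finger pad.
Only numpy, scipy, OpenCV 4.12 (cv2) and the standard library are available. Lean on these libraries where they do the work, as an engineer would, in place of code of your own. Each camera call takes 0.05 s, during which the arm holds its last target. There are 200 camera calls.

## Working session

There is one attempt and no reset: what is moved stays moved. The work goes in short steps, Python scripts to look and compute and a tool call to move; the robot and the scene stay as the last step left them, time stands still between calls to the robot, and variables do not carry over. Pictures are saved under pics/ and viewed, at most 10 in all, crops included, and the job is handed in when it is done.

Besides the shell and the picture viewer there is one more tool, called as name(argument=value, ...) on one line, values as JSON. send_rows: Moves the arm, as the interface text tells. Its arguments: {"type":"object","properties":{"series":{"type":"array","items":{"type":"array","items":{"type":"array","items":{"type":"number"}}}},"fingers":{"type":"number"},"squeeze":{"type":"number"}},"required":["series"]}

```bash
mkdir -p pics; ls; python3 - <<'E'
from workcell import *
import cv2
for n in ("side","top"):
    cv2.imwrite(f"pics/{n}0.png",read_camera(n)); print(n,get_calibration(n))
o=get_obs();print(o)
E
```

```text
pics
side {'intrinsics': array([[509.3439402 ,   0.        , 284.17074921],
       [  0.        , 509.3439402 , 209.75667042],
       [  0.        ,   0.        ,   1.        ]]), 'position': array([ 310.61567826, 1057.79287617,  706.82947695]), 'attitude': array([-0.25628552,  2.63722882, -1.49092631])}
top {'intrinsics': array([[430.81089578,   0.        , 279.67162172],
       [  0.        , 430.81089578, 203.99833562],
       [  0.        ,   0.        ,   1.        ]]), 'position': array([ 388.35340489,   -2.50671223, 1306.70495371]), 'attitude': array([-2.11765367,  2.1779364 , -0.12609779])}
{'clock': 0.1, 'q': array([ 1.23882734,  0.68989298, -0.19451065,  1.56627623,  0.15730614,
        0.9025289 , -0.21510979]), 'qvel': array([ 0.00109977, -0.00126363, -0.00153878, -0.00375072,  0.00074628,
       -0.0011153 , -0.00014028]), 'tau': array([-3.23719338e-03, -5.40597153e+01, -1.27105527e+00, -1.58985651e+01,
        9.49376350e-03,  4.43876779e-03, -1.63076515e-05]), 'position': array([ 223.25112437, -583.06055245,  201.45887006]), 'tool_rot': array([-3.08755533e+00, -5.71154572e-01,  7.07640130e-04]), 'ft_force': array([-0.02043866, -0.07434781, -0.65885994]), 'wrist_torque': array([-0.00435991, -0.00725659,  0.05011675]), 'grip_force': 0.0, 'finger_gap': 85.33350427235182}
```

View pics/side0.png

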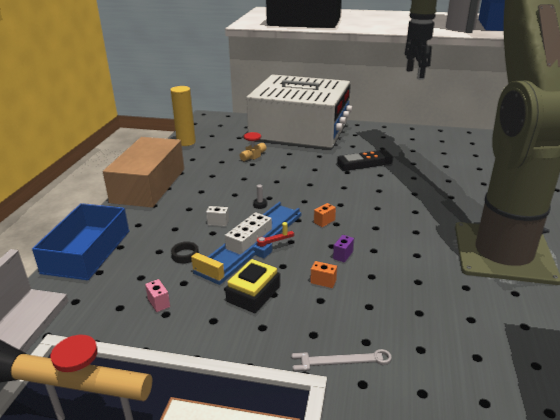

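View pics/top0.png

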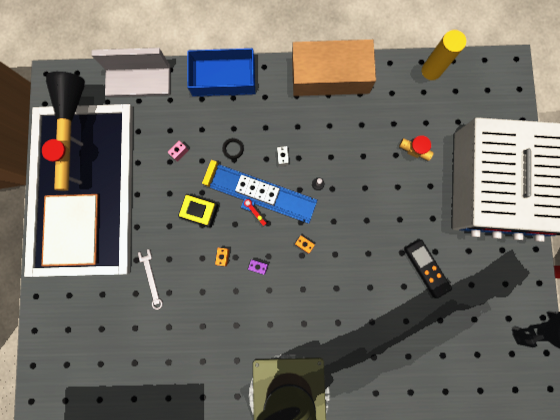

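Candidates, top view: the row of four grey-white blocks at (258,188), in the blue rail with its stop at (210,173). The lone spare is at (283,155). The decoys are orange (222,257) and (306,244), purple (258,267) and pink (178,150). I choose the row in the rail. The keeper pivot is at (248,204), with its bar pointing to (264,222). I'll check with a close crop.

```bash
cat > h.py <<'E'
import numpy as np, cv2
from scipy.spatial.transform import Rotation as R
from workcell import *
def ray(n,px,z):
    c=get_calibration(n); A=R.from_rotvec(c["attitude"]).as_matrix()
    px=np.atleast_2d(px).astype(float)
    d=(A@np.linalg.inv(c["intrinsics"])@np.c_[px,np.ones(len(px))].T).T
    p=np.array(c["position"]); return p+d*((z-p[2])/d[:,2])[:,None]
def proj(n,P):
    c=get_calibration(n); A=R.from_rotvec(c["attitude"]).as_matrix()
    q=(np.atleast_2d(P)-c["position"])@A; q=q@c["intrinsics"].T; return q[:,:2]/q[:,2:]
def masks(im):
    h=cv2.cvtColor(im,cv2.COLOR_BGR2HSV); f=lambda a,b:cv2.inRange(h,a,b)
    return dict(white=f((0,0,140),(180,50,255)),blue=f((95,120,60),(125,255,255)),
      yellow=f((20,130,110),(35,255,255)),red=f((0,150,90),(6,255,255))|f((174,150,90),(180,255,255)))
E
python3 - <<'E'
from h import *
for n,(x0,y0,x1,y1) in dict(top=(170,130,340,260),side=(180,190,320,310)).items():
    im=cv2.imread(f"pics/{n}0.png"); m=masks(im)
    for k in m:
        q=np.zeros_like(m[k]); q[y0:y1,x0:x1]=m[k][y0:y1,x0:x1]
        if k=="white": q=cv2.morphologyEx(q,cv2.MORPH_CLOSE,np.ones((5,5)))
        for c in cv2.findContours(q,cv2.RETR_EXTERNAL,cv2.CHAIN_APPROX_NONE)[0]:
            if cv2.contourArea(c)>15:
                r=cv2.minAreaRect(c); z=dict(white=52,blue=22,yellow=48,red=36)[k]
                print(n,k,np.round(r[0],1),np.round(r[1],1),"corners",np.round(ray(n,cv2.boxPoints(r),z)[:,:2]).tolist())
a=cv2.resize(cv2.imread("pics/top0.png")[140:240,180:330],None,fx=5,fy=5,interpolation=2)
cv2.imwrite("pics/ctop.png",a)
a=cv2.resize(cv2.imread("pics/side0.png")[195:295,185:315],None,fx=6,fy=6,interpolation=2)
cv2.imwrite("pics/cside.png",a)
E
```

```text
top white [319.  180.5] [5. 4.] corners [[627.0, -101.0], [627.0, -113.0], [612.0, -112.0], [612.0, -100.0]]
top white [256.7 189.6] [40.7 18.5] corners [[594.0, 144.0], [646.0, 125.0], [601.0, 12.0], [550.0, 32.0]]
top white [282.4 154.5] [17.1 10.3] corners [[727.0, 16.0], [728.0, -15.0], [676.0, -17.0], [675.0, 14.0]]
top blue [261.6 197.1] [106.1  33.6] corners [[591.0, 234.0], [687.0, 199.0], [568.0, -101.0], [474.0, -64.0]]
top yellow [302.9 246.1] [15.5  3.1] corners [[437.0, -32.0], [445.0, -37.0], [419.0, -74.0], [411.0, -68.0]]
top yellow [196.2 209.4] [31.  23.4] corners [[528.0, 313.0], [593.0, 291.0], [561.0, 204.0], [496.0, 226.0]]
top yellow [209.2 172.1] [ 7. 26.] corners [[623.0, 243.0], [696.0, 215.0], [688.0, 195.0], [615.0, 224.0]]
top red [263. 222.] [5.7 4.2] corners [[504.0, 73.0], [513.0, 64.0], [501.0, 52.0], [492.0, 61.0]]
top red [252.1 207.5] [19.4  7.1] corners [[562.0, 121.0], [576.0, 105.0], [532.0, 67.0], [518.0, 83.0]]
side white [248.3 226.6] [16.2 46.2] corners [[640.0, 122.0], [585.0, -16.0], [548.0, 39.0], [604.0, 168.0]]
side white [216.5 209.3] [20.6  7.1] corners [[716.0, 36.0], [725.0, 3.0], [671.0, 2.0], [663.0, 35.0]]
side blue [232.  257.6] [31.5 81. ] corners [[698.0, 212.0], [586.0, 18.0], [522.0, 124.0], [633.0, 293.0]]
side blue [278.1 218.1] [25. 44.] corners [[603.0, 11.0], [542.0, -139.0], [484.0, -43.0], [546.0, 90.0]]
side yellow [252.3 276.2] [29.  45.3] corners [[589.0, 285.0], [551.0, 164.0], [492.0, 228.0], [532.0, 337.0]]
side yellow [206.8 265.4] [36.6 16.3] corners [[687.0, 248.0], [692.0, 193.0], [603.0, 231.0], [602.0, 282.0]]
side yellow [284.5 228. ] [12.  3.] corners [[520.0, 40.0], [513.0, 39.0], [503.0, 90.0], [510.0, 91.0]]
side red [275.3 238.4] [ 7.5 36.9] corners [[570.0, 106.0], [494.0, 54.0], [484.0, 84.0], [559.0, 134.0]]
```

View pics/ctop.png

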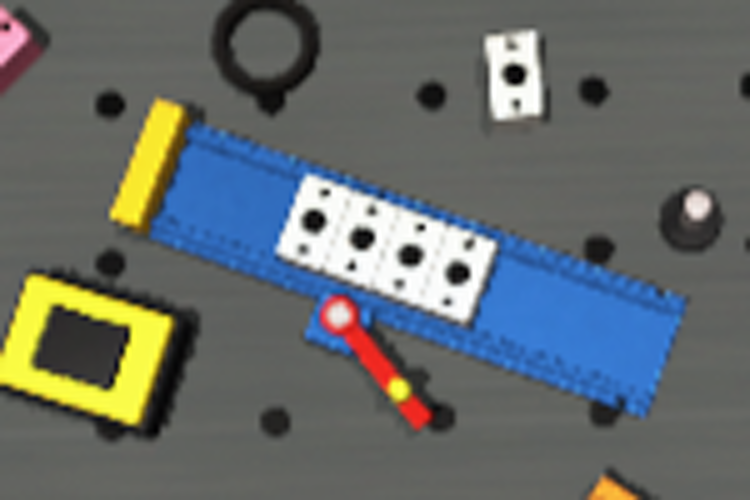

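View pics/cside.png

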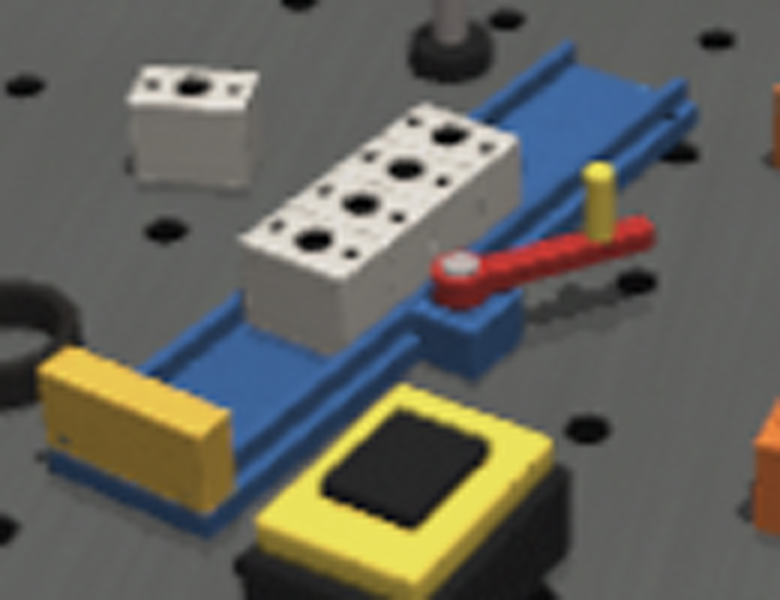

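The crops confirm the choice: four touching blocks in the rail with bores at crop (314,221) to (457,273). The keeper is open, with its post at (399,390), swung out towards the robot. Next I'll fix the rail frame from the bores and the pivot.

```bash
python3 - <<'E'
from h import *
bt=np.array([[314,221],[362,238],[409,255],[457,273]])/5+[180,140]-.4
bs=np.array([[314,240],[360,204],[405,169],[450,135]])/6+[185,195]-.4
T=ray("top",bt,52)[:,:2];S=ray("side",bs,52)[:,:2];print(T.round(),S.round())
pv=ray("top",np.array([[338,314]])/5+[179.6,139.6],37)[0,:2]; pvs=ray("side",np.array([[460,264]])/6+[184.6,194.6],37)[0,:2]
po=ray("top",np.array([[399,390]])/5+[179.6,139.6],66)[0,:2]; pos=ray("side",np.array([[599,170]])/6+[184.6,194.6],66)[0,:2]
print("pivot",pv,pvs,"post",po,pos)
st=ray("side",np.array([[205,433],[232,412]])/6+[184.6,194.6],48)[:,:2];print("stop face right/top corner side",st)
# far wall edge top view (outer base corner) & open end
B=(T+S)/2; d=B[0]-B[3]; y=d/np.linalg.norm(d); x=np.array([y[1],-y[0]])
print("yaw",np.degrees(np.arctan2(y[1],y[0])),"len",np.linalg.norm(d))
P=(pv+pvs)/2; c=B.mean(0)
oP=P-np.array([x,y]).T@[-46,20]; print("origin from pivot",oP,"bores in rail",((B-oP)@np.array([x,y]).T).round(1))
Q=(po+pos)/2; r=np.array([x,y])@(Q-P); print("post rel",r,np.hypot(*r),"theta",np.arctan2(r[0],-r[1]))
print("end midpt",((ray("top",np.array([[686,297],[643,416]])/5+[179.6,139.6],6)[:,:2]-oP)@np.array([x,y]).T).round(1))
E
```

```text
[[616. 120.]
 [605.  92.]
 [594.  64.]
 [583.  36.]] [[612. 120.]
 [602.  92.]
 [591.  64.]
 [579.  35.]]
pivot [562.47417807 108.26247737] [558.84802028 103.67884443] post [513.07451656  71.1556162 ] [509.98167088  71.43971116]
stop face right/top corner side [[618.56255136 239.35188298]
 [612.81788955 225.76996307]]
yaw 68.29141494459029 len 90.55043123487012
origin from pivot [596.00092906  70.37436301] bores in rail [[ -1.3  52.8]
 [ -1.   22.7]
 [ -1.   -7.2]
 [ -1.3 -37.7]]
post rel [-32.82329785 -50.38749924] 60.13542185454854 theta -0.577371047164921
end midpt [[  40.3 -168.8]
 [ -37.1 -168.7]]
```

```bash
cat >> h.py <<'E'
O=np.array([595.5,72.2]); YAW=np.radians(68.3)
Y=np.array([np.cos(YAW),np.sin(YAW)]); X=np.array([Y[1],-Y[0]])
def rail(p): return np.array([X,Y])@(np.array(p)[:2]-O)
def world(x,y,z): return np.r_[O+x*X+y*Y,z]
def state():
    o=get_obs(); M=R.from_rotvec(o["tool_rot"]).as_matrix(); return o,np.array(o["position"]),np.arctan2(M[1,0],M[0,0])
def plan(wps,dec=2):
    """wps: [(x,y,z world, yaw of tool x, nrows)]; rows in tool axes"""
    o,p,a=state(); out=[]
    for P,yaw,n in wps:
        P=np.array(P); dp=(P-p)/n; da=(yaw-a)/n
        for _ in range(n):
            t=np.array([np.cos(a),np.sin(a)]); v=np.array([np.sin(a),-np.cos(a)])
            r=[round(float(q),dec) for q in (dp[:2]@t/10,dp[:2]@v/10,-dp[2]/10,-da)]
            out.append(r); 
            p=p+np.r_[(t*r[0]+v*r[1])*10,-r[2]*10]; a-=r[3]
    print(out,p.round(1),np.degrees(a).round(1))
E
python3 - <<'E'
from h import *
plan([(world(0,-92,150),YAW,12)])
E
```

```text
[[4.33, -3.43, 0.43, -0.07], [4.56, -3.11, 0.43, -0.07], [4.77, -2.79, 0.43, -0.07], [4.95, -2.45, 0.43, -0.07], [5.11, -2.1, 0.43, -0.07], [5.24, -1.73, 0.43, -0.07], [5.35, -1.36, 0.43, -0.07], [5.43, -0.98, 0.43, -0.07], [5.49, -0.6, 0.43, -0.07], [5.52, -0.22, 0.43, -0.07], [5.52, 0.17, 0.43, -0.07], [5.49, 0.56, 0.43, -0.07]] [561.5 -13.3 149.9] 69.1
```

send_rows(series=[[[4.33,-3.43,0.43,-0.07],[4.56,-3.11,0.43,-0.07],[4.77,-2.79,0.43,-0.07],[4.95,-2.45,0.43,-0.07],[5.11,-2.1,0.43,-0.07],[5.24,-1.73,0.43,-0.07],[5.35,-1.36,0.43,-0.07],[5.43,-0.98,0.43,-0.07],[5.49,-0.6,0.43,-0.07],[5.52,-0.22,0.43,-0.07],[5.52,0.17,0.43,-0.07],[5.49,0.56,0.43,-0.07]]], fingers=0, squeeze=60)

```text
clock: 1.6
position: [562.4, -12.5, 150.2]
tool_rot: [2.586, 1.784, -0.001]
ft_force: [0.6, -0.6, -0.1]
finger_gap: -0.3
grip_force: 0.0
```

send_rows(series=[[[0,0,0,0],[0,0,0,0],[0,0,0,0]]])

```text
clock: 1.98
position: [561.0, -16.0, 150.4]
tool_rot: [2.59, 1.778, -0.003]
ft_force: [-0.5, -0.3, -0.3]
finger_gap: -0.2
grip_force: 0.0
```

```bash
python3 - <<'E'
from h import *
o,p,a=state(); print(o["clock"],p,np.degrees(a),rail(p),o["finger_gap"],o["ft_force"],o["q"])
im=np.vstack([cv2.resize(read_camera("top")[120:250,170:350],None,fx=3,fy=3),cv2.resize(read_camera("side")[150:300,150:330],(540,200*1))])
cv2.imwrite("pics/a1.png",im)
plan([(world(0,-92,22),YAW,8)])
E
```

```text
1.975 [561.04754789 -15.98406109 150.41370897] 68.93508022337173 [  0.59487521 -94.67336589] -0.1658798710910708 [-0.54025912 -0.32200401 -0.27413447] [ 0.13545054  0.68624693 -0.31920103  1.80848531  0.31652421  0.69842649
 -0.72856445]
[[0.03, -0.01, 1.61, 0.0], [0.03, -0.01, 1.61, 0.0], [0.03, -0.01, 1.61, 0.0], [0.03, -0.01, 1.61, 0.0], [0.03, -0.01, 1.61, 0.0], [0.03, -0.01, 1.61, 0.0], [0.03, -0.01, 1.61, 0.0], [0.03, -0.01, 1.61, 0.0]] [561.5 -13.   21.8] 68.9
```

View pics/a1.png

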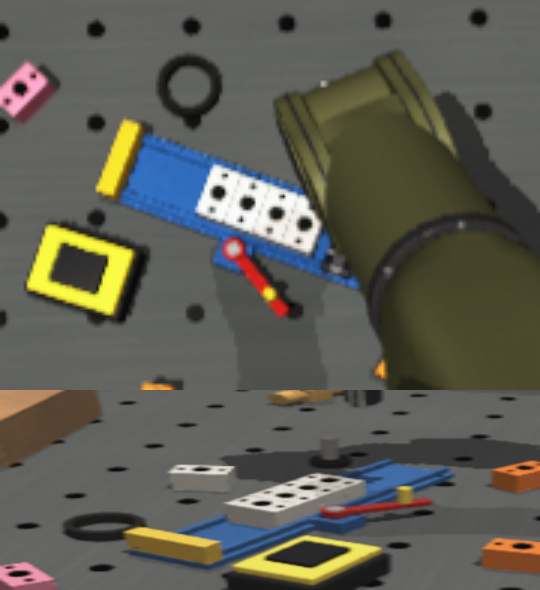

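The picture shows the gripper hovering behind the row (top crop, around (333,262)), with the row and keeper untouched. Next I'll descend into the channel.

send_rows(series=[[[0.03,0,1.6,0.01],[0.03,0,1.6,0],[0.03,0,1.6,0],[0.03,0,1.6,0],[0.03,0,1.6,0],[0.03,0,1.6,0],[0.03,0,1.5,0],[0.03,0,1.3,0],[0,0,0,0],[0,0,0,0],[0,0,0,0]]])

```text
clock: 3.45
position: [563.3, -11.7, 27.2]
tool_rot: [2.596, 1.768, 0.002]
ft_force: [0.4, -0.3, 0.9]
finger_gap: 0.2
grip_force: 0.0
```

```bash
python3 - <<'E'
from h import *
o,p,a=state(); print(o["clock"],p,np.degrees(a),rail(p),o["ft_force"],proj("side",p))
u,v=proj("side",p)[0].astype(int)
cv2.imwrite("pics/a2.png",cv2.resize(read_camera("side")[v-80:v+50,u-90:u+70],None,fx=4.5,fy=4.5,interpolation=2))
E
```

```text
3.45 [563.29475868 -11.68686003  27.1930998 ] 68.50977413637541 [  1.09395579 -89.84979753] [ 0.36223183 -0.2538283   0.88137713] [[270.28099763 216.42558093]]
```

View pics/a2.png

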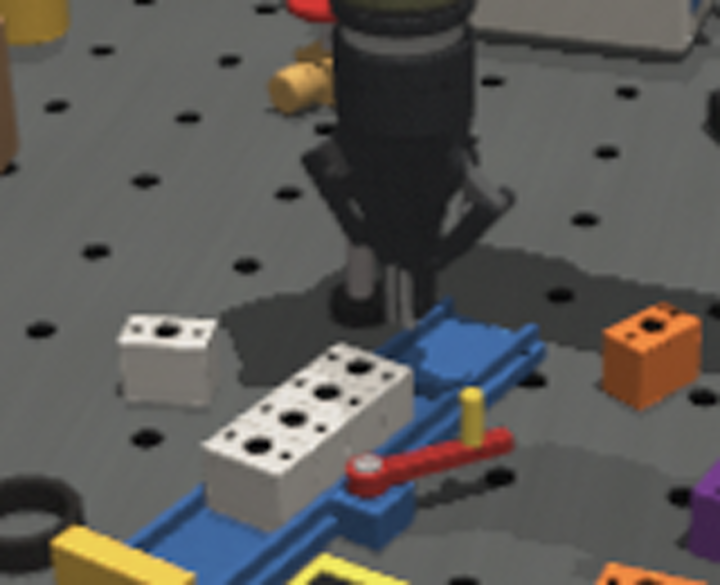

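The fingers stand upright in the channel behind the last block (crop (408,325)), at mid-width. Now I'll push slowly.

send_rows(series=[[[0.5,-0.1,0.2,0],[0.5,0,0.1,0],[0.5,0,0,0],[0.5,0,0,0],[0.5,0,0,0],[0.5,0,0,0],[0.5,0,0,0],[0.5,0,0,0],[0.5,0,0,0],[0.5,0,0,0],[0.5,0,0,0],[0.5,0,0,0]]])

```text
clock: 5.0
position: [584.0, 44.8, 23.6]
tool_rot: [2.597, 1.768, 0.0]
ft_force: [-0.3, 0.5, 0.4]
finger_gap: 0.2
grip_force: 0.0
```

```bash
python3 - <<'E'
from h import *
o,p,a=state(); print(o["clock"],p,np.degrees(a),rail(p),o["ft_force"])
E
```

```text
5.0 [583.95394937  44.80959039  23.5988112 ] 68.51311608864782 [ -0.60029658 -29.7184365 ] [-0.3015597   0.50289864  0.42971094]
```

```bash
python3 - <<'E'
from h import *
a=cv2.resize(read_camera("side")[170:290,185:325],None,fx=4,fy=4,interpolation=2)
b=cv2.resize(read_camera("top")[140:240,180:330],None,fx=3.2,fy=4.8*2/3,interpolation=2)
b=cv2.copyMakeBorder(b,0,480-b.shape[0],0,0,0)
cv2.imwrite("pics/a3.png",np.hstack([a,b])[:,:800])
E
```

```text
(no output)
```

View pics/a3.png

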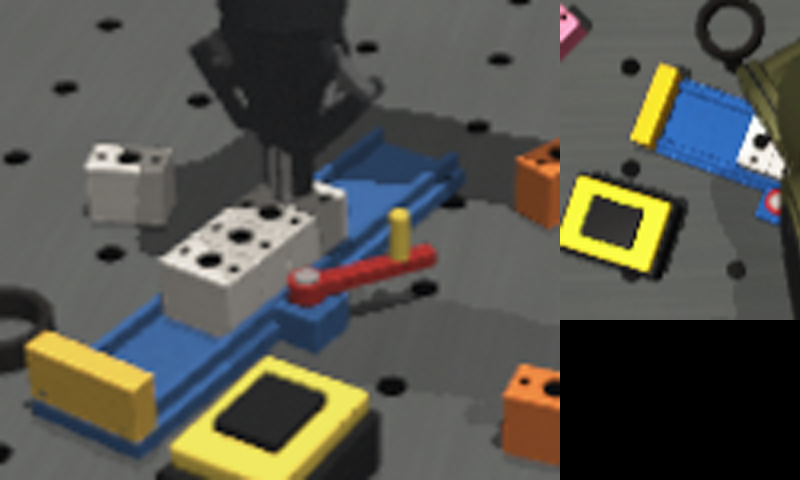

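```bash
python3 - <<'E'
from h import *
o,p,a=state(); print(p, o["ft_force"],o["finger_gap"])
im=read_camera("side"); x0,y0=215,170
c=cv2.resize(im[y0:y0+80,x0:x0+70],None,fx=7,fy=7,interpolation=2)
c=cv2.convertScaleAbs(c,alpha=1.5,beta=15)
for P in [p,p+[0,0,20],p+[0,0,40],p+[0,0,60]]:
    u=(proj("side",P)[0]-[x0,y0]+.5)*7; print(proj("side",P)[0].round(1)); cv2.circle(c,tuple(int(k) for k in u),3,(0,0,255),-1)
for P in [world(-25,-54,52),world(25,-54,52),world(-25,-24,52),world(25,-24,52)]:
    u=(proj("side",P)[0]-[x0,y0]+.5)*7; cv2.circle(c,tuple(int(k) for k in u),3,(0,255,0),-1)
cv2.imwrite("pics/a4.png",c)
E
```

```text
[584.15700698  45.56437607  23.62999793] [-0.0484083  -0.04297273  0.29771833] -0.3886960627526543
[256.9 228.9]
[256.6 222. ]
[256.4 215. ]
[256.1 207.9]
```

View pics/a4.png

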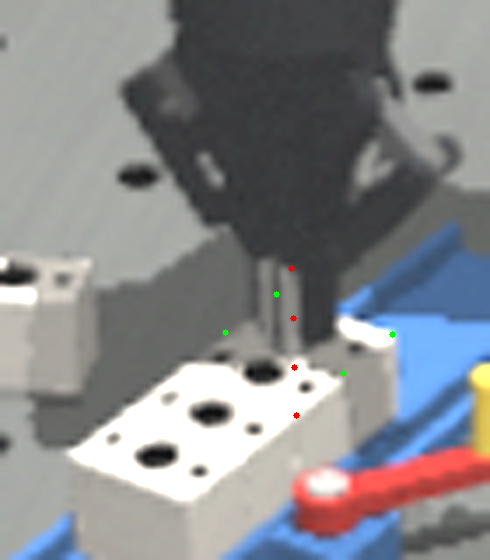

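This view shows the finger bottom at crop (300,352), lying over block 4's top at about z = 50. The reported TCP z is 23.6, and the row hasn't moved. So the visible tips end about 25 mm above the reported TCP, and the fingers passed over the row. I'll raise, back off, and find the channel floor by touch.

send_rows(series=[[[0,0,-1.5,0],[0,0,-1.5,0],[-1,0,0,0],[-2,0,0,0],[-2,0,0,0],[-1.5,0,0,0],[0,0,1,0],[0,0,1,0],[0,0,1,0],[0,0,0,0],[0,0,0,0]]])

```text
clock: 6.52
position: [560.1, -15.5, 23.5]
tool_rot: [-2.596, -1.769, -0.0]
ft_force: [-0.6, 0.2, 0.1]
finger_gap: 0.3
grip_force: 0.0
```

send_rows(series=[[[0,0,0.4,0],[0,0,0.4,0],[0,0,0.4,0],[0,0,0,0],[0,0,0,0]]])

```text
clock: 7.15
position: [560.0, -16.0, 11.6]
tool_rot: [2.596, 1.768, 0.0]
ft_force: [-0.3, -0.9, 0.2]
finger_gap: -0.2
grip_force: 0.0
```

```bash
python3 - <<'E'
from h import *
o,p,a=state(); print(o["clock"],p,rail(p),o["ft_force"],o["finger_gap"],o["q"])
im=read_camera("side"); 
c=proj("side",p)[0].round(1); print(c)
x0,y0=int(c[0])-40,int(c[1])-50
k=cv2.resize(im[y0:y0+80,x0:x0+80],None,fx=7,fy=7,interpolation=2)
k=cv2.convertScaleAbs(k,alpha=1.8,beta=15)
k2=read_camera("top")[140:240,220:340]; k2=cv2.resize(k2,(240,200))
k2=cv2.copyMakeBorder(k2,0,360,0,0,0)
cv2.circle(k,tuple(int(q) for q in (c-[x0,y0]+.5)*7),3,(0,0,255),-1)
cv2.imwrite("pics/a5.png",np.hstack([k,k2]))
E
```

```text
7.15 [560.03396674 -15.97258584  11.60065934] [ -0.35111899 -95.03747221] [-0.28637624 -0.94157006  0.17992534] -0.15407730861985375 [ 0.06231764  0.90038845 -0.1980576   1.88894231  0.41538493  0.39223222
 -0.82366918]
[272.  220.9]
```

View pics/a5.png

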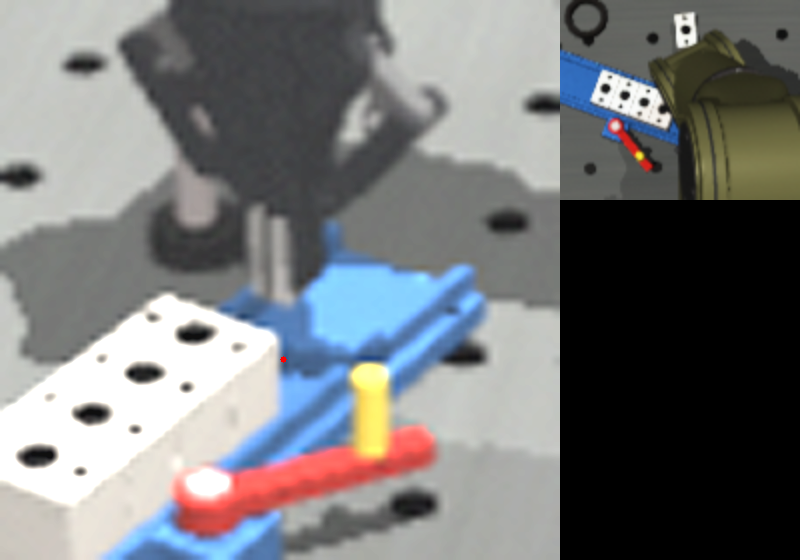

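The visible tips, at crop (282,303), stand about 23 mm above the reported TCP (283,358), over mid-channel; nothing has moved. I'll lower another 12 mm, so the tips sit at about z = 22, then push.

send_rows(series=[[[0,0,0.4,0],[0,0,0.4,0],[0,0,0.3,0],[0,0,0,0],[0,0,0,0]]])

```text
clock: 7.88
position: [560.1, -16.0, 0.6]
tool_rot: [2.596, 1.769, 0.0]
ft_force: [0.1, -0.4, -0.3]
finger_gap: 0.1
grip_force: 0.0
```

send_rows(series=[[[0.5,0,0,0],[0.5,0,0,0],[0.5,0,0,0],[0.5,0,0,0],[0.5,0,0,0],[0.5,0,0,0],[0.5,0,0,0],[0.5,0,0,0],[0.5,0,0,0],[0.5,0,0,0],[0.5,0,0,0],[0.5,0,0,0]]])

```text
clock: 9.38
position: [580.6, 36.4, 0.6]
tool_rot: [2.597, 1.764, -0.008]
ft_force: [-2.7, -6.0, 4.8]
finger_gap: 0.1
grip_force: 3.0
```

```bash
python3 - <<'E'
from h import *
o,p,a=state(); print(o["clock"],p,rail(p),o["ft_force"],np.degrees(a))
im=read_camera("side"); m=masks(im)["white"]; q=np.zeros_like(m); q[190:290,200:300]=m[190:290,200:300]
for c in cv2.findContours(q,0,1)[0]:
    if cv2.contourArea(c)>30: print(cv2.boundingRect(c),cv2.contourArea(c))
E
```

```text
9.375 [580.62754048  36.38431524   0.60709827] [ -0.57575326 -38.77656296] [-2.68612154 -6.02324431  4.80843421] 68.38068928489024
(218, 221, 47, 27) 523.5
(206, 206, 17, 8) 61.5
```

Contact made at about 6.6 N, and the row is moving. I'll continue.

send_rows(series=[[[0.5,0,0,0],[0.5,0,0,0],[0.5,0,0,0],[0.5,0,0,0],[0.5,0,0,0],[0.5,0,0,0],[0.5,0,0,0],[0.5,0,0,0],[0.5,0,0,0],[0,0,0,0]]])

```text
clock: 10.68
position: [597.9, 80.1, 0.6]
tool_rot: [2.596, 1.766, -0.004]
ft_force: [-2.4, -5.0, 3.6]
finger_gap: 0.1
grip_force: 2.4
```

```bash
python3 - <<'E'
from h import *
o,p,a=state(); print(o["clock"],p,rail(p),o["ft_force"],np.degrees(a))
im=read_camera("side"); x0,y0=190,190
k=cv2.resize(im[y0:y0+90,x0:x0+110],None,fx=7,fy=6.6,interpolation=2)
cv2.imwrite("pics/a6.png",cv2.convertScaleAbs(k,alpha=1.5,beta=15))
E
```

```text
10.675 [5.97914756e+02 8.00593499e+01 5.76884682e-01] [-0.66234058  8.19522627] [-2.3714281  -4.97044287  3.62542681] 68.46154040119572
```

View pics/a6.png

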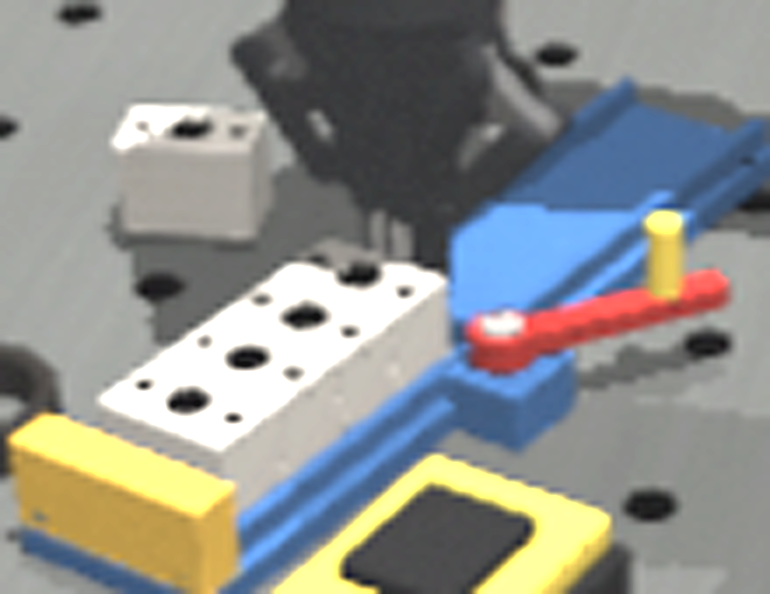

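The row is in one closed train, with its front edge at crop (100,400)–(220,445), a little short of the stop at (120,460). The spare at (190,170) hasn't moved. From here I'll creep by force.

send_rows(series=[[[0.25,0,0,0],[0.25,0,0,0],[0.25,0,0,0],[0,0,0,0]]])

```text
clock: 11.22
position: [600.8, 87.4, 0.6]
tool_rot: [2.596, 1.767, -0.003]
ft_force: [-1.4, -5.1, 3.8]
finger_gap: 0.4
grip_force: 2.5
```

send_rows(series=[[[0.2,0,0,0],[0.15,0,0,0],[0,0,0,0]]])

```text
clock: 11.6
position: [601.4, 88.9, 0.6]
tool_rot: [2.596, 1.765, -0.007]
ft_force: [-2.8, -6.5, 5.4]
finger_gap: 0.0
grip_force: 3.8
```

send_rows(series=[[[0.15,0,0,0],[0.15,0,0,0],[0,0,0,0]]])

```text
clock: 11.98
position: [601.3, 88.8, 0.6]
tool_rot: [2.596, 1.762, -0.014]
ft_force: [-5.8, -10.5, 9.2]
finger_gap: 0.2
grip_force: 6.0
```

send_rows(series=[[[0.15,0,0,0],[0.15,0,0,0],[0,0,0,0]]])

```text
clock: 12.35
position: [601.1, 88.7, 0.6]
tool_rot: [2.596, 1.759, -0.021]
ft_force: [-7.3, -14.6, 12.0]
finger_gap: -0.1
grip_force: 8.3
```

```bash
python3 - <<'E'
from h import *
o,p,a=state(); print(o["clock"],p,rail(p),o["ft_force"],np.degrees(a))
E
```

```text
12.35 [601.13518916  88.67295713   0.6223759 ] [-0.85498469 17.38915394] [ -7.32768757 -14.5633693   12.04173746] 68.25352233197667
```

The advance stalled at rail y = 17.4 mm (28 to 30 mm at the finger front) while the force rose, so the row is home. I'll retreat and lift.

send_rows(series=[[[-0.3,0,0,0],[-0.5,0,0,0],[-1,0,0,0],[-1,0,0,0],[0,0,-2,0],[0,0,-3,0],[0,0,-3,0],[0,0,0,0],[0,0,0,0]]])

```text
clock: 13.48
position: [594.5, 71.9, 81.1]
tool_rot: [2.596, 1.769, 0.001]
ft_force: [-0.8, -0.1, -0.2]
finger_gap: 0.0
grip_force: 0.0
```

```bash
cat >> h.py <<'E'
PV=np.array([560.5,106.8])
def post(th,off,z):
    r=np.sin(th)*X-np.cos(th)*Y; t=np.cos(th)*X+np.sin(th)*Y
    return np.r_[PV+60*r-off*t,z], YAW-np.pi/2+th
E
python3 - <<'E'
from h import *
o,p,a=state(); print(o["clock"],p,rail(p),o["ft_force"])
im=read_camera("side"); x0,y0=195,215
m=masks(im)["white"]; q=np.zeros_like(m); q[200:290,195:262]=m[200:290,195:262]
g=cv2.cvtColor(im,6)
# bores: dark blobs within closed white
w=cv2.morphologyEx(q,cv2.MORPH_CLOSE,np.ones((7,7))); b=cv2.inRange(g,0,90)&w
for c in cv2.findContours(b,0,1)[0]:
    if cv2.contourArea(c)>4:
        u=np.array(cv2.minAreaRect(c)[0]); print("bore",u.round(1),rail(ray("side",u,52)[0]).round(1))
P,y=post(-.577,40,80); plan([(P,y,14)])
E
```

```text
13.475 [594.47190838  71.867379    81.092247  ] [-0.83224787 -0.68918254] [-0.84467541 -0.06476307 -0.22082019]
bore [213.5 252.5] [ -1.6 134.1]
bore [222.5 246. ] [ -2.6 104.1]
bore [230.5 239.5] [-1.8 74.2]
bore [238.5 233. ] [-0.9 43.1]
[[-0.06, -0.79, 0.0, 0.15], [-0.17, -0.77, 0.0, 0.15], [-0.29, -0.74, 0.0, 0.15], [-0.39, -0.69, 0.0, 0.15], [-0.49, -0.62, 0.0, 0.15], [-0.58, -0.54, 0.0, 0.15], [-0.65, -0.45, 0.0, 0.15], [-0.71, -0.34, 0.0, 0.15], [-0.76, -0.23, 0.0, 0.15], [-0.78, -0.12, 0.0, 0.15], [-0.79, -0.0, 0.0, 0.15], [-0.78, 0.12, 0.0, 0.15], [-0.76, 0.23, 0.0, 0.15], [-0.71, 0.34, 0.0, 0.15]] [488.4 104.8  80.5] -51.8
```

The bores measure 134, 104, 74 and 43 mm along the rail, so the row is home and closed. Now I'll swing around to the outer side of the keeper post.

send_rows(series=[[[-0.06,-0.79,0,0.15],[-0.17,-0.77,0,0.15],[-0.29,-0.74,0,0.15],[-0.39,-0.69,0,0.15],[-0.49,-0.62,0,0.15],[-0.58,-0.54,0,0.15],[-0.65,-0.45,0,0.15],[-0.71,-0.34,0,0.15],[-0.76,-0.23,0,0.15],[-0.78,-0.12,0,0.15],[-0.79,0,0,0.15],[-0.78,0.12,0,0.15]]])

```text
clock: 15.02
position: [503.0, 100.1, 79.8]
tool_rot: [2.996, -0.941, -0.002]
ft_force: [1.0, -0.7, 0.7]
finger_gap: 0.1
grip_force: 0.0
```

send_rows(series=[[[-0.76,0.23,0,0.15],[-0.71,0.34,0,0.15],[0,0,0,0],[0,0,0,0],[0,0,0,0]]])

```text
clock: 15.65
position: [489.2, 104.6, 80.5]
tool_rot: [-2.827, 1.371, -0.0]
ft_force: [-0.0, -0.0, 1.1]
finger_gap: 0.1
grip_force: 0.0
```

```bash
python3 - <<'E'
from h import *
o,p,a=state(); print(o["clock"],p,np.degrees(a),o["ft_force"],o["q"])
# keeper post now (side view)
im=read_camera("side"); m=masks(im)["yellow"]; q=np.zeros_like(m); q[205:250,262:315]=m[205:250,262:315]
for c in cv2.findContours(q,0,1)[0]:
    if cv2.contourArea(c)>8: r=cv2.boundingRect(c); print(r, ray("side",[r[0]+r[2]/2-.5,r[1]+r[3]/2],51)[0])
P,y=post(-.577,0,0); print(P)
P,y=post(-.577,40,20); plan([(P,y,4)])
E
```

```text
15.65 [489.20368162 104.55611515  80.48386203] -51.74369500296465 [-0.02588682 -0.00143422  1.10092819] [-0.46278891  0.75480855  0.26473201  2.05780933 -0.49222156  0.38871415
 -2.28113799]
(283, 222, 4, 13) [509.73573637  72.25381266  51.        ]
[511.49566614  72.17955426   0.        ]
[[-0.02, 0.01, 1.51, 0.01], [-0.02, 0.01, 1.51, 0.01], [-0.02, 0.01, 1.51, 0.01], [-0.02, 0.01, 1.51, 0.01]] [488.4 105.   20.1] -54.1
```

send_rows(series=[[[0,0,1.5,0.01],[0,0,1.5,0.01],[0,0,1.5,0.01],[0,0,1.5,0],[0,0,0,0],[0,0,0,0]]])

```text
clock: 16.45
position: [488.9, 104.6, 20.6]
tool_rot: [2.805, -1.415, 0.0]
ft_force: [-1.1, 0.4, 1.3]
finger_gap: 0.4
grip_force: 0.0
```

```bash
python3 - <<'E'
from h import *
o,p,a=state(); print(o["clock"],p,np.degrees(a),o["ft_force"])
w=[post(-.577,17,20)+(5,)]
for th in np.linspace(-.577,.28,11)[1:]: w.append(post(th,17,20)+(1,))
plan(w)
E
```

```text
16.45 [488.89999247 104.61620594  20.58786207] -53.53308347476183 [-1.07179892  0.37452002  1.30523406]
[[0.45, 0.01, 0.01, 0.0], [0.45, 0.01, 0.01, 0.0], [0.45, 0.01, 0.01, 0.0], [0.45, 0.01, 0.01, 0.0], [0.45, 0.01, 0.01, 0.0], [0.52, 0.16, 0.01, -0.06], [0.52, 0.12, -0.0, -0.09], [0.52, 0.12, -0.0, -0.09], [0.52, 0.13, -0.0, -0.08], [0.52, 0.12, -0.0, -0.09], [0.52, 0.13, -0.0, -0.08], [0.52, 0.12, -0.0, -0.09], [0.52, 0.12, -0.0, -0.08], [0.52, 0.12, -0.0, -0.09], [0.52, 0.13, -0.0, -0.09]] [537.7  48.7  20. ] -5.4
```

send_rows(series=[[[0.45,0,0,0],[0.45,0,0,0],[0.45,0,0,0],[0.45,0,0,0],[0.45,0,0,0],[0.52,0.16,0,-0.06],[0.52,0.12,0,-0.09],[0.52,0.12,0,-0.09],[0.52,0.12,0,-0.08],[0.52,0.12,0,-0.09],[0.52,0.12,0,-0.08],[0.52,0.12,0,-0.09]]])

```text
clock: 17.95
position: [523.7, 57.3, 20.5]
tool_rot: [-3.093, 0.548, 0.002]
ft_force: [-1.7, 2.0, -0.2]
finger_gap: 0.3
grip_force: 0.6
```

```bash
python3 - <<'E'
from h import *
o,p,a=state(); print(o["clock"],p,np.degrees(a),o["ft_force"])
im=read_camera("side"); m=masks(im); cs=[]
for k in ("yellow","red"):
  q=np.zeros_like(m[k]); q[195:262,225:320]=m[k][195:262,225:320]
  for c in cv2.findContours(q,0,1)[0]:
    if cv2.contourArea(c)>5:
        r=cv2.boundingRect(c); P=ray("side",[r[0]+r[2]/2-.5,r[1]+r[3]/2],51)[0,:2]; d=P-PV
        print(k,r,P.round(1),"th",np.arctan2(d@X,-d@Y).round(2),np.hypot(*d).round(0))
E
```

```text
17.95 [523.70030704  57.33541436  20.48404709] -20.0978061420823 [-1.65619494  1.95357913 -0.15499107]
yellow (249, 259, 10, 3) [550.6 207.9] th -2.67 102.0
yellow (273, 218, 4, 11) [537.5  55.3] th -0.04 56.0
red (257, 235, 10, 11) [551.4 131. ] th -2.4 26.0
```

send_rows(series=[[[0.52,0.12,0,-0.09],[0.52,0.12,0,-0.08],[0.52,0.12,0,-0.09],[0.52,0.12,0,-0.08],[0.52,0.12,0,-0.09],[0.52,0.12,0,-0.09],[0.52,0.12,0,-0.08],[0.52,0.12,0,-0.09],[0.52,0.12,0,-0.08],[0.52,0.12,0,-0.09],[0,0,0,0]]])

```text
clock: 19.38
position: [574.9, 46.9, 20.4]
tool_rot: [-3.042, -0.783, 0.0]
ft_force: [0.9, 0.1, -0.3]
finger_gap: 0.2
grip_force: 0.0
```

```bash
cat > look.py <<'E'
from h import *
o,p,a=state(); print(o["clock"],p,np.degrees(a),o["ft_force"])
d=p[:2]-PV; t=np.array([np.cos(a),np.sin(a)]); r=np.array([t[1],-t[0]])
print("finger rel pivot along r,t",d@r,d@t,"theta of tool",a-YAW+np.pi/2)
im=read_camera("side"); m=masks(im)
for k in ("yellow","red"):
  q=np.zeros_like(m[k]); q[195:257,225:320]=m[k][195:257,225:320]
  for c in cv2.findContours(q,0,1)[0]:
    if cv2.contourArea(c)>3:
        b=cv2.boundingRect(c); P=ray("side",[b[0]+b[2]/2-.5,b[1]+b[3]/2],51)[0,:2]; d=P-PV
        print(k,b,P.round(1),"th",np.arctan2(d@X,-d@Y).round(2),np.hypot(*d).round(0))
E
python3 look.py
```

```text
19.375 [574.89285017  46.8797371   20.43645128] 28.862196123535757 [ 0.94741311  0.06195442 -0.34494211]
finger rel pivot along r,t 59.424655640123405 -16.318772736792322 theta of tool 0.8824767993948125
yellow (252, 217, 4, 11) [588.   60.4] th 0.91 54.0
red (256, 235, 10, 11) [553.6 131.4] th -2.49 26.0
```

send_rows(series=[[[0.52,0.12,0,-0.09],[0.52,0.12,0,-0.08],[0.52,0.12,0,-0.09],[0.52,0.12,0,-0.08],[0.52,0.12,0,-0.09],[0.52,0.12,0,-0.09],[0.52,0.12,0,-0.08],[0.45,0.1,0,-0.09],[0,0,0,0],[0,0,0,0]]])

```text
clock: 20.68
position: [608.8, 68.9, 20.4]
tool_rot: [2.599, 1.765, -0.002]
ft_force: [-1.0, -0.9, -1.0]
finger_gap: -0.1
grip_force: 0.6
```

```bash
python3 look.py
```

```text
20.675 [608.82397226  68.93766094  20.38079745] 68.37518092166663 [-1.02907253 -0.85255404 -0.98637867]
finger rel pivot along r,t 58.87608764213816 -17.388769893646565 theta of tool 1.5721084814126631
yellow (238, 221, 5, 9) [616.3  79.3] th 1.49 62.0
red (252, 235, 14, 11) [558.1 132.3] th -2.67 26.0
```

Nearly shut. I'll push straight on until the end stop resists.

send_rows(series=[[[0.2,0,0,0],[0.2,0,0,0],[0,0,0,0]]])

```text
clock: 21.1
position: [608.9, 68.9, 20.3]
tool_rot: [2.597, 1.763, -0.011]
ft_force: [-3.4, -5.8, 3.3]
finger_gap: 0.1
grip_force: 3.9
```

send_rows(series=[[[0.2,0,0,0],[0.2,0,0,0],[0,0,0,0],[0,0,0,0]]])

```text
clock: 21.6
position: [608.8, 68.9, 20.3]
tool_rot: [2.597, 1.759, -0.02]
ft_force: [-6.7, -12.1, 7.1]
finger_gap: -0.0
grip_force: 6.7
```

```bash
python3 look.py
```

```text
21.6 [608.81066093  68.91710754  20.2508426 ] 68.24407473631484 [ -6.68293313 -12.11425464   7.05897061]
finger rel pivot along r,t 58.91097806398913 -17.278025484872277 theta of tool 1.5698202468085445
yellow (238, 222, 5, 8) [615.7  81.4] th 1.52 61.0
red (252, 236, 14, 10) [557.6 134.2] th -2.66 28.0
```

The finger stalled at the end stop with the force rising, at a tool angle of 1.57. I'll back off, lift, and verify.

send_rows(series=[[[-0.3,0,0,0],[-0.5,0,0,0],[-1,0,0,0],[-2,0,0,0],[0,0,-3,0],[0,0,-4,0],[-3,0,-4,0],[-4,0,-4,0],[-4,0,-2,0],[0,0,0,0],[0,0,0,0],[0,0,0,0]]])

```text
clock: 23.15
position: [558.0, -59.4, 190.0]
tool_rot: [-2.594, -1.77, 0.0]
ft_force: [-0.1, 0.0, 0.1]
finger_gap: -0.0
grip_force: 0.0
```

```bash
python3 look.py; python3 - <<'E'
from h import *
im=read_camera("side"); g=cv2.cvtColor(im,6); m=masks(im)["white"]; q=np.zeros_like(m); q[200:290,195:262]=m[200:290,195:262]
w=cv2.morphologyEx(q,cv2.MORPH_CLOSE,np.ones((7,7))); b=cv2.inRange(g,0,90)&w
for c in cv2.findContours(b,0,1)[0]:
    if cv2.contourArea(c)>4:
        u=np.array(cv2.minAreaRect(c)[0]); print("bore",rail(ray("side",u,52)[0]).round(1))
t=read_camera("top"); m=masks(t)["red"]; q=np.zeros_like(m); q[160:230,215:300]=m[160:230,215:300]
v,u=np.nonzero(q)
if len(u):
    r=np.array([rail(k) for k in ray("top",np.c_[u,v],36)]); print("red in rail: x",r[:,0].min(),r[:,0].max(),"fit slope y/x",np.polyfit(r[:,0],r[:,1],1))
E
```

```text
23.15 [558.02423002 -59.38407409 189.95054758] 68.6310279357968 [-0.06764734  0.04416941  0.10501391]
finger rel pivot along r,t 58.24734215559149 -155.66156574294203 theta of tool 1.576573854190631
yellow (238, 221, 5, 9) [616.3  79.3] th 1.49 62.0
red (252, 236, 14, 10) [557.6 134.2] th -2.66 28.0
bore [ -1.6 134.1]
bore [ -2.6 104.1]
bore [-1.8 74.2]
bore [-0.9 43.1]
bore [110.6 -14.5]
red in rail: x -54.24266428673192 37.110387947544446 fit slope y/x [1.48190264e-02 2.00709739e+01]
```

```bash
python3 -c "
from workcell import *
print(close_job())"
```

```text
the job is handed in; nothing more can be done
None
```

I've handed the job in with the row home and closed against the stop and the keeper shut behind it. That is by my camera and force measurements, as no judging result came back. The robot was clear of everything at the end; I didn't re-measure the bystanders.

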